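Clip the trolley's caster wheels onto their axles

TASK

The studio trolley's caster wheels are waiting on their upright axles: take every grey transport cap off the axles and put it in the white bin, and lock each wheel by pushing one of the open retaining clips sideways into the groove of its axle until it snaps fully home, and let go of it. An axle without a wheel needs no clip; tidy the left-over clips into the bin too. Leave the wheels lying on their brackets, and do not disturb the paint bottles.

Things in the scene. Friction and masses are not known exactly. Their poses are not given: they have to be found in the camera images.
- axle1: Fixed upright steel axle on a 100 x 100 x 10 mm bracket plate. Origin: under the plate's centre, on the table; z up. Heights: plate to 10 mm, 41 mm round bush to 42, clip groove 42 to 51, 30 mm round head 51 to 61 (top). The neck in the groove is 23 mm long along x, 12 mm wide along y. A clip enters level along the axle's +x (mouth first, fin trailing on the -x side); +x points away from the robot within 0.5 rad.
- axle1_groove (a point): On the axle's axis at the groove's lower face, 42 mm above the table; a seated clip's origin lies here. Two greased spring plungers, 8 mm round, sit on the neck's flats 8 mm forward (+x) of the axis and stand out to 10 mm either side. They resist over the last 13 mm of the clip's travel (about 10 N together), then snap out behind its tips and hold it.
- axle2: Fixed upright steel axle on a 100 x 100 x 10 mm bracket plate. Origin: under the plate's centre, on the table; z up. Heights: plate to 10 mm, 41 mm round bush to 42, clip groove 42 to 51, 30 mm round head 51 to 61 (top). The neck in the groove is 23 mm long along x, 12 mm wide along y. A clip enters level along the axle's +x (mouth first, fin trailing on the -x side); +x points away from the robot within 0.5 rad.
- axle2_groove (a point): On the axle's axis at the groove's lower face, 42 mm above the table; a seated clip's origin lies here. Two greased spring plungers, 8 mm round, sit on the neck's flats 8 mm forward (+x) of the axis and stand out to 10 mm either side. They resist over the last 13 mm of the clip's travel (about 10 N together), then snap out behind its tips and hold it.
- axle3: Fixed upright steel axle on a 100 x 100 x 10 mm bracket plate. Origin: under the plate's centre, on the table; z up. Heights: plate to 10 mm, 41 mm round bush to 42, clip groove 42 to 51, 30 mm round head 51 to 61 (top). The neck in the groove is 23 mm long along x, 12 mm wide along y. A clip enters level along the axle's +x (mouth first, fin trailing on the -x side); +x points away from the robot within 0.5 rad.
- axle3_groove (a point): On the axle's axis at the groove's lower face, 42 mm above the table; a seated clip's origin lies here. Two greased spring plungers, 8 mm round, sit on the neck's flats 8 mm forward (+x) of the axis and stand out to 10 mm either side. They resist over the last 13 mm of the clip's travel (about 10 N together), then snap out behind its tips and hold it.
- wheel1: Dark rubber caster wheel, 90 mm in diameter, 32 mm thick, 44 mm bore, loose, lying flat on the plate of axle1 around its bush with 1.5 mm play; its upper face is level with the bush top, 42 mm above the table. Origin: centre of its underside, z up. Absent in some starts; that axle then needs no clip.
- wheel2: Dark rubber caster wheel, 90 mm in diameter, 32 mm thick, 44 mm bore, loose, lying flat on the plate of axle2 around its bush with 1.5 mm play; its upper face is level with the bush top, 42 mm above the table. Origin: centre of its underside, z up. Absent in some starts; that axle then needs no clip.
- wheel3: Dark rubber caster wheel, 90 mm in diameter, 32 mm thick, 44 mm bore, loose, lying flat on the plate of axle3 around its bush with 1.5 mm play; its upper face is level with the bush top, 42 mm above the table. Origin: centre of its underside, z up. Absent in some starts; that axle then needs no clip.
- cap1: Grey plastic transport cap, an upside-down cup 40 mm outside, 34 mm inside, 40 mm tall, 30 g, standing loosely over the head and groove of axle1 with its rim on the bush 42 mm above the table. Origin: centre of its open lower rim; z towards the closed top. Absent in some starts; may sit on an axle without a wheel.
- cap2: Grey plastic transport cap, an upside-down cup 40 mm outside, 34 mm inside, 40 mm tall, 30 g, standing loosely over the head and groove of axle2 with its rim on the bush 42 mm above the table. Origin: centre of its open lower rim; z towards the closed top. Absent in some starts; may sit on an axle without a wheel.
- cap3: Grey plastic transport cap, an upside-down cup 40 mm outside, 34 mm inside, 40 mm tall, 30 g, standing loosely over the head and groove of axle3 with its rim on the bush 42 mm above the table. Origin: centre of its open lower rim; z towards the closed top. Absent in some starts; may sit on an axle without a wheel.
- clip1: Open retaining clip: flat dark steel fork 72 x 46 x 6 mm, 90 g, lying on the table. Origin: on its underside, at the point that lies on the axle's axis when seated; z up, x towards the open mouth. Plate from x = -52 to 20 mm; slot from x = -12 mm to the mouth, 22 mm wide, narrowed to 15 mm between round tips at x = 15 mm. All four are alike, one or two are left over.
- clip1_fin (a point): Centre of the clip's upright black grip fin: 39 mm behind the clip's origin (x = -39) and 23 mm above its underside. The fin is 26 mm long along x, 12 mm thick along y, from the plate's top (6 mm) up to 40 mm.
- clip2: Open retaining clip: flat dark steel fork 72 x 46 x 6 mm, 90 g, lying on the table. Origin: on its underside, at the point that lies on the axle's axis when seated; z up, x towards the open mouth. Plate from x = -52 to 20 mm; slot from x = -12 mm to the mouth, 22 mm wide, narrowed to 15 mm between round tips at x = 15 mm. All four are alike, one or two are left over.
- clip2_fin (a point): Centre of the clip's upright black grip fin: 39 mm behind the clip's origin (x = -39) and 23 mm above its underside. The fin is 26 mm long along x, 12 mm thick along y, from the plate's top (6 mm) up to 40 mm.
- clip3: Open retaining clip: flat dark steel fork 72 x 46 x 6 mm, 90 g, lying on the table. Origin: on its underside, at the point that lies on the axle's axis when seated; z up, x towards the open mouth. Plate from x = -52 to 20 mm; slot from x = -12 mm to the mouth, 22 mm wide, narrowed to 15 mm between round tips at x = 15 mm. All four are alike, one or two are left over.
- clip3_fin (a point): Centre of the clip's upright black grip fin: 39 mm behind the clip's origin (x = -39) and 23 mm above its underside. The fin is 26 mm long along x, 12 mm thick along y, from the plate's top (6 mm) up to 40 mm.
- clip4: Open retaining clip: flat dark steel fork 72 x 46 x 6 mm, 90 g, lying on the table. Origin: on its underside, at the point that lies on the axle's axis when seated; z up, x towards the open mouth. Plate from x = -52 to 20 mm; slot from x = -12 mm to the mouth, 22 mm wide, narrowed to 15 mm between round tips at x = 15 mm. All four are alike, one or two are left over.
- clip4_fin (a point): Centre of the clip's upright black grip fin: 39 mm behind the clip's origin (x = -39) and 23 mm above its underside. The fin is 26 mm long along x, 12 mm thick along y, from the plate's top (6 mm) up to 40 mm.
- bin: Fixed open white plastic bin, 200 mm (x) by 240 mm (y), 50 mm tall, walls and floor 4 mm. Origin: under its centre, on the table; z up.
- bottle1: Small white paint bottle, 42 mm in diameter, 85 mm tall, a bystander standing on the table, to be left alone. Origin: centre of its underside.
- bottle2: Small orange paint bottle, 42 mm in diameter, 85 mm tall, a bystander standing on the table, to be left alone. Origin: centre of its underside.
- bottle3: Squat yellow paint jar, 52 mm in diameter, 70 mm tall, a bystander standing on the table, to be left alone. Origin: centre of its underside.
Not all that is in view belongs to the job. What is shaped like the cap3 but purple is not meant. Leave any pink look-alike of the clip3 alone.

How it is judged:
At the end, for the whole second after the job is handed in: Each wheel has a clip in its axle's groove (origin within 5 mm of the wheel's axis, 28 to 37 mm above its underside, level within 0.15 rad) and lies under 16 mm above the table; each cap and each left-over clip is in the bin (origin inside its walls, under 60 mm high); all at rest (((horizontal distance between clip1 and wheel1 below 0.005 m and z of clip1 in the frame of wheel1 between 0.028 and 0.037 m and angle between clip1's own z axis and vertical below 0.15 rad and linear speed of clip1 below 0.03 m/s) or (horizontal distance between clip2 and wheel1 below 0.005 m and z of clip2 in the frame of wheel1 between 0.028 and 0.037 m and angle between clip2's own z axis and vertical below 0.15 rad and linear speed of clip2 below 0.03 m/s) or (horizontal distance between clip3 and wheel1 below 0.005 m and z of clip3 in the frame of wheel1 between 0.028 and 0.037 m and angle between clip3's own z axis and vertical below 0.15 rad and linear speed of clip3 below 0.03 m/s) or (horizontal distance between clip4 and wheel1 below 0.005 m and z of clip4 in the frame of wheel1 between 0.028 and 0.037 m and angle between clip4's own z axis and vertical below 0.15 rad and linear speed of clip4 below 0.03 m/s)) and height (world z) of each of wheel1, wheel2, wheel3 below 0.016 m and ((horizontal distance between clip1 and wheel2 below 0.005 m and z of clip1 in the frame of wheel2 between 0.028 and 0.037 m and angle between clip1's own z axis and vertical below 0.15 rad and linear speed of clip1 below 0.03 m/s) or (horizontal distance between clip2 and wheel2 below 0.005 m and z of clip2 in the frame of wheel2 between 0.028 and 0.037 m and angle between clip2's own z axis and vertical below 0.15 rad and linear speed of clip2 below 0.03 m/s) or (horizontal distance between clip3 and wheel2 below 0.005 m and z of clip3 in the frame of wheel2 between 0.028 and 0.037 m and angle between clip3's own z axis and vertical below 0.15 rad and linear speed of clip3 below 0.03 m/s) or (horizontal distance between clip4 and wheel2 below 0.005 m and z of clip4 in the frame of wheel2 between 0.028 and 0.037 m and angle between clip4's own z axis and vertical below 0.15 rad and linear speed of clip4 below 0.03 m/s)) and ((horizontal distance between clip1 and wheel3 below 0.005 m and z of clip1 in the frame of wheel3 between 0.028 and 0.037 m and angle between clip1's own z axis and vertical below 0.15 rad and linear speed of clip1 below 0.03 m/s) or (horizontal distance between clip2 and wheel3 below 0.005 m and z of clip2 in the frame of wheel3 between 0.028 and 0.037 m and angle between clip2's own z axis and vertical below 0.15 rad and linear speed of clip2 below 0.03 m/s) or (horizontal distance between clip3 and wheel3 below 0.005 m and z of clip3 in the frame of wheel3 between 0.028 and 0.037 m and angle between clip3's own z axis and vertical below 0.15 rad and linear speed of clip3 below 0.03 m/s) or (horizontal distance between clip4 and wheel3 below 0.005 m and z of clip4 in the frame of wheel3 between 0.028 and 0.037 m and angle between clip4's own z axis and vertical below 0.15 rad and linear speed of clip4 below 0.03 m/s)) and x of cap1 in the frame of bin between -0.098 and 0.098 m and y of cap1 in the frame of bin between -0.118 and 0.118 m and z of each of cap1, cap2, cap3 in the frame of bin below 0.06 m and linear speed of each of cap1, cap2, cap3, clip1, clip2, clip3, clip4 below 0.03 m/s and x of cap2 in the frame of bin between -0.098 and 0.098 m and y of cap2 in the frame of bin between -0.118 and 0.118 m and x of cap3 in the frame of bin between -0.098 and 0.098 m and y of cap3 in the frame of bin between -0.118 and 0.118 m and ((x of clip1 in the frame of bin between -0.098 and 0.098 m and y of clip1 in the frame of bin between -0.118 and 0.118 m and z of clip1 in the frame of bin below 0.06 m) or distance between clip1 and axle1_groove below 0.008 m or distance between clip1 and axle2_groove below 0.008 m or distance between clip1 and axle3_groove below 0.008 m) and ((x of clip2 in the frame of bin between -0.098 and 0.098 m and y of clip2 in the frame of bin between -0.118 and 0.118 m and z of clip2 in the frame of bin below 0.06 m) or distance between clip2 and axle1_groove below 0.008 m or distance between clip2 and axle2_groove below 0.008 m or distance between clip2 and axle3_groove below 0.008 m) and ((x of clip3 in the frame of bin between -0.098 and 0.098 m and y of clip3 in the frame of bin between -0.118 and 0.118 m and z of clip3 in the frame of bin below 0.06 m) or distance between clip3 and axle1_groove below 0.008 m or distance between clip3 and axle2_groove below 0.008 m or distance between clip3 and axle3_groove below 0.008 m) and ((x of clip4 in the frame of bin between -0.098 and 0.098 m and y of clip4 in the frame of bin between -0.118 and 0.118 m and z of clip4 in the frame of bin below 0.06 m) or distance between clip4 and axle1_groove below 0.008 m or distance between clip4 and axle2_groove below 0.008 m or distance between clip4 and axle3_groove below 0.008 m)); the robot touches nothing.
It fails at once if bottle1 is shifted more than 40 mm or knocked over (distance of bottle1 from where it was at the start of the episode above 0.04 m or angle between bottle1's own z axis and vertical above 0.6 rad).
It fails at once if bottle2 is shifted more than 40 mm or knocked over (distance of bottle2 from where it was at the start of the episode above 0.04 m or angle between bottle2's own z axis and vertical above 0.6 rad).
It fails at once if bottle3 is shifted more than 40 mm or knocked over (distance of bottle3 from where it was at the start of the episode above 0.04 m or angle between bottle3's own z axis and vertical above 0.6 rad).
Of wheel1, wheel2, wheel3 only 2 to 3 are there at a start; the rules pass over those that are not, and their reading is None.
Of cap1, cap2, cap3 only 2 to 3 are there at a start; the rules pass over those that are not, and their reading is None.
At some moment in a run one of clip1, clip2, clip3, clip4 may be knocked a few centimetres aside while the robot is not near it.
Once in a run the grip may slacken for a moment while it holds something.
It also fails if it takes over 208 s, if anything falls off the work surface, if the arm or the gripper's body presses on something with over 40 N, if the wrist force passes 120 N, or if a joint passes its speed limit or range.

ROBOT

A 6-joint arm with a two-finger parallel gripper is mounted at the origin on the work surface. World frame = base frame: x ahead of the robot, y to its left, z up, the work surface at z = 0. Lengths are in m, angles in rad, forces in N, time in s.
With the tool pointing down it reaches from about 0.4 to 0.825 m from the base axis. Payload 7 kg.
Tool frame: the origin (TCP) lies at the very end of the fingers, on their centre line; the grasp point (between the pads) lies 19 mm behind it; z points along the fingers, y is the line along which they close (so a half turn about z gives the same grasp; the last joint's range is limited). The gripper opens to 85 mm and grips with 20 to 120 N. Pads are 22 mm wide; open, the fingers measure 114 mm over their backs; the gripper's body (76 mm by 85 mm) begins 54 mm behind the grasp point. The pads swing forward as they close: fully open they stand 13 mm farther back than shut.
Start: joints at [1.447, 0.359, 0.012, 0, -1.224, -0.288], TCP at [0.27, 0.619, 0.231] pointing down, gripper open.
Joint ranges: [-3.07, 3.07], [-1.43, 2.12], [-1.02, 1.25], [-3.03, 1.67], [-3.05, -0], [-3.03, 3.03]. Speed limits (rad/s): [2.39, 2.39, 3.01, 3.14, 3.14, 3.14].

INTERFACE

Orientations are given as a 3x3 rotation matrix whose columns are the frame's x, y, z axes.
In Python, from cell import bot, optics, read_clock, read_q, read_joint_vel, read_joint_torque, read_tool_pos, read_orientation, read_contact_force, read_wrist_torque, read_width, read_finger_force gives the robot as it stands. The module is installed in compiled form; this text tells all that it offers. Calls block until the motion is done:
- bot.move_pose(position, orientation): joint-space move of the TCP to a pose.
- bot.move_l(position, ori=None, velocity=0.15, max_force=None): straight line of the TCP; ori=None keeps the orientation; velocity is the mean speed in m/s. With max_force (N) it stops when the force on the tool has changed by that much, and returns True; else False.
- bot.goto_joints(angles): joint-space move.
- bot.gripper_to(opening, grasp_force=None): finger opening in m; grasp_force is the grip in N (None keeps the last); returns when the fingers have stopped.
- bot.sleep(seconds).
- bot.ik(position, orientation): joint angles nearest the present ones, or None.
- optics.get_image(name): name is "scene" or "top" or "wrist"; returns (picture, depth): 400x640x3 uint8, red, green, blue; 400x640 float32, m along the optical axis (not along the pixel's ray), 0 where there is no reading.
- optics.calibration(name): a dict with "mtx" (3x3 intrinsics, pixels), "distortion" ([k1, k2, p1, p2, k3] as OpenCV has them; the pictures are not rectified), "xyz" and "rotation" of the camera in the world. Camera axes: x right, y down, z forward; pixel columns grow to the right and rows downward; lengths in m; the calibration is good to about 2 mm. A picture is of the moment at which its call begins: read the wrist's pose just before it. calibration takes no time and is no camera call; for the wrist camera it gives the pose at the moment of the call.
A pose or a line that the arm cannot do raises bot.IKError and nothing moves.
- bot.job_done(): hands the job in; it is judged then, once.
Readings, each from a call of its own:
- read_clock(): time.
- read_q(): joint angles.
- read_joint_vel(): joint speeds.
- read_joint_torque(): joint torques, N m.
- read_tool_pos(): TCP position.
- read_orientation(): TCP orientation.
- read_contact_force(): force on the tool from outside, world axes, zero at the start.
- read_wrist_torque(): the same for the moment, N m.
- read_width(): finger opening in m.
- read_finger_force(): force on a finger pad.
Only numpy, scipy, OpenCV 4.12 (cv2) and the standard library are available. Lean on these libraries where they do the work, as an engineer would, in place of code of your own. Each camera call takes 0.05 s, during which the arm holds its last target. There are 200 camera calls.

## Working session

There is one attempt and no reset: what is moved stays moved. The work goes in short steps, each a Python script; the robot and the scene stay as the last script left them, time stands still between calls to the robot, and variables do not carry over. Pictures are saved under pics/ and viewed, at most 14 in all, crops included, and the job is handed in when it is done.

```bash
mkdir -p pics; ls; python3 - <<'E'
from cell import *
import cv2,numpy as np
for n in ("scene","top"):
    im,d=optics.get_image(n); c=optics.calibration(n)
    cv2.imwrite(f"pics/{n}0.png",cv2.cvtColor(im,cv2.COLOR_RGB2BGR)); np.savez(f"{n}0.npz",im=im,d=d)
    print(n,c)
print(optics.calibration("wrist"),read_clock())
E
```

```text
pics
scene {'mtx': array([[371.54069612,   0.        , 319.26582535],
       [  0.        , 371.54069612, 199.6720557 ],
       [  0.        ,   0.        ,   1.        ]]), 'distortion': array([-0.00554904,  0.        ,  0.        ,  0.        ,  0.        ]), 'xyz': array([ 0.93785414, -0.51637318,  0.69925051]), 'rotation': array([[ 0.76419595,  0.47106404, -0.44057148],
       [ 0.64488109, -0.54583071,  0.53497402],
       [ 0.01152958, -0.6929412 , -0.72090191]])}
top {'mtx': array([[440.64076781,   0.        , 322.19349654],
       [  0.        , 440.64076781, 196.50347005],
       [  0.        ,   0.        ,   1.        ]]), 'distortion': array([0.03634293, 0.        , 0.        , 0.        , 0.        ]), 'xyz': array([ 0.43542276, -0.02648942,  1.13282355]), 'rotation': array([[-8.32585968e-03, -9.93623999e-01,  1.12436780e-01],
       [-9.99964254e-01,  8.43873630e-03,  5.28019784e-04],
       [-1.47347746e-03, -1.12428364e-01, -9.93658740e-01]])}
{'mtx': array([[342.41364222,   0.        , 314.35142049],
       [  0.        , 342.41364222, 197.96283784],
       [  0.        ,   0.        ,   1.        ]]), 'distortion': array([-0.00830984,  0.        ,  0.        ,  0.        ,  0.        ]), 'xyz': array([0.33091455, 0.59263384, 0.37214046]), 'rotation': array([[-0.40081961, -0.8844606 , -0.23889977],
       [-0.91615597,  0.38734169,  0.10307594],
       [ 0.00136923,  0.2601843 , -0.965558  ]])} 0.1
```

View pics/top0.png

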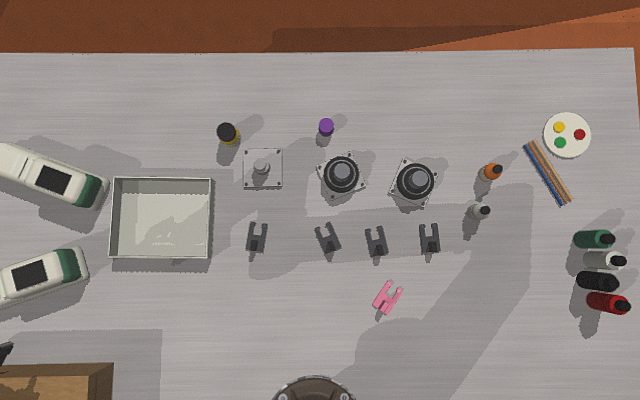

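View pics/scene0.png

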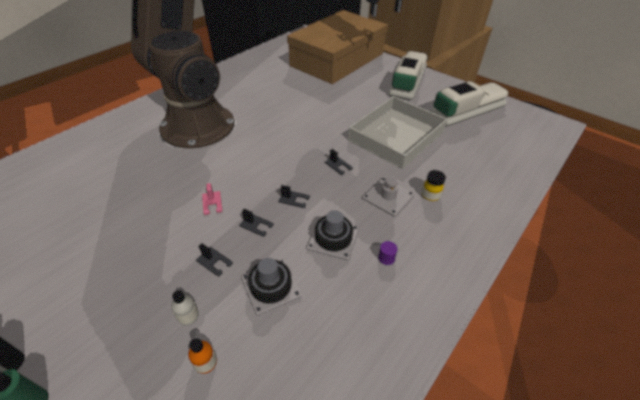

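```bash
cat > h.py <<'E'
import numpy as np,cv2
from cell import *
def cloud(d,c):
    "world point per pixel from depth"
    v,u=np.mgrid[:400,:640].astype(np.float32)
    p=cv2.undistortPoints(np.stack([u.ravel(),v.ravel()],1)[:,None],c["mtx"],c["distortion"])[:,0]
    r=np.c_[p,np.ones(len(p))]*d.reshape(-1,1)
    return (r@c["rotation"].T+c["xyz"]).reshape(400,640,3)
def ray(uv,c,z):
    p=cv2.undistortPoints(np.float32(uv).reshape(-1,1,2),c["mtx"],c["distortion"])[:,0]
    r=np.c_[p,np.ones(len(p))]@c["rotation"].T
    return (c["xyz"]+r*((z-c["xyz"][2])/r[:,2])[:,None])[:,:2]
def down(yaw):
    "tool down, closing line (y) perpendicular to heading yaw"
    c,s=np.cos(yaw),np.sin(yaw)
    return np.array([[c,s,0],[s,-c,0],[0,0,-1.]])
def snap(n,name=None):
    c=optics.calibration(n); im,d=optics.get_image(n)
    if name: cv2.imwrite(f"pics/{name}.png",cv2.cvtColor(im,cv2.COLOR_RGB2BGR))
    return im,d,c
E
python3 - <<'E'
from h import *
f=np.load("top0.npz");im,d=f["im"],f["d"];c=optics.calibration("top");P=cloud(d,c)
cv2.imwrite("pics/crop.png",cv2.cvtColor(cv2.resize(im[110:320,215:455],None,fx=2.8,fy=2.8,interpolation=cv2.INTER_CUBIC),cv2.COLOR_RGB2BGR))
print("table z",np.percentile(P[280:310,250:350,2],[5,50,95]))
m=((P[...,2]>.02)&(d>0)).astype(np.uint8); m[:110]=0;m[320:]=0;m[:,:105]=0;m[:,530:]=0
n,l,s,ce=cv2.connectedComponentsWithStats(m)
for i in range(1,n):
    if s[i,4]>12:
        q=P[l==i]; print(ce[i].round(),s[i,4],"zmax",np.percentile(q[:,2],95).round(3),"mean",q.mean(0).round(3),q.min(0).round(3),q.max(0).round(3))
E
```

```text
table z [-0.0044928  -0.00091027  0.00257111]
[326. 126.] 202 zmax 0.042 mean [ 0.74  -0.037  0.038] [ 0.723 -0.055  0.02 ] [ 0.761 -0.019  0.044]
[228. 134.] 435 zmax 0.072 mean [0.715 0.208 0.059] [0.693 0.183 0.02 ] [0.741 0.235 0.075]
[341. 174.] 1003 zmax 0.083 mean [ 0.614 -0.073  0.049] [ 0.572 -0.119  0.021] [ 0.662 -0.031  0.086]
[261. 166.] 226 zmax 0.062 mean [0.637 0.125 0.05 ] [0.619 0.108 0.02 ] [0.659 0.148 0.064]
[415. 181.] 1028 zmax 0.082 mean [ 0.595 -0.257  0.049] [ 0.553 -0.304  0.02 ] [ 0.642 -0.216  0.086]
[491. 172.] 318 zmax 0.085 mean [ 0.615 -0.441  0.057] [ 0.598 -0.467  0.02 ] [ 0.638 -0.425  0.087]
[154. 214.] 1386 zmax 0.051 mean [0.519 0.389 0.04 ] [0.41  0.252 0.02 ] [0.614 0.496 0.056]
[479. 211.] 311 zmax 0.085 mean [ 0.518 -0.406  0.058] [ 0.499 -0.433  0.02 ] [ 0.54  -0.391  0.088]
[253. 245.] 63 zmax 0.043 mean [0.44  0.145 0.037] [0.428 0.138 0.021] [0.453 0.154 0.045]
[331. 246.] 51 zmax 0.042 mean [ 0.437 -0.048  0.039] [ 0.424 -0.056  0.034] [ 0.449 -0.039  0.043]
[433. 246.] 68 zmax 0.042 mean [ 0.434 -0.298  0.036] [ 0.422 -0.306  0.02 ] [ 0.447 -0.293  0.043]
[380. 250.] 57 zmax 0.042 mean [ 0.426 -0.167  0.037] [ 0.413 -0.174  0.023] [ 0.438 -0.161  0.043]
[384. 306.] 66 zmax 0.042 mean [ 0.291 -0.173  0.037] [ 0.278 -0.183  0.02 ] [ 0.303 -0.162  0.044]
```

View pics/crop.png

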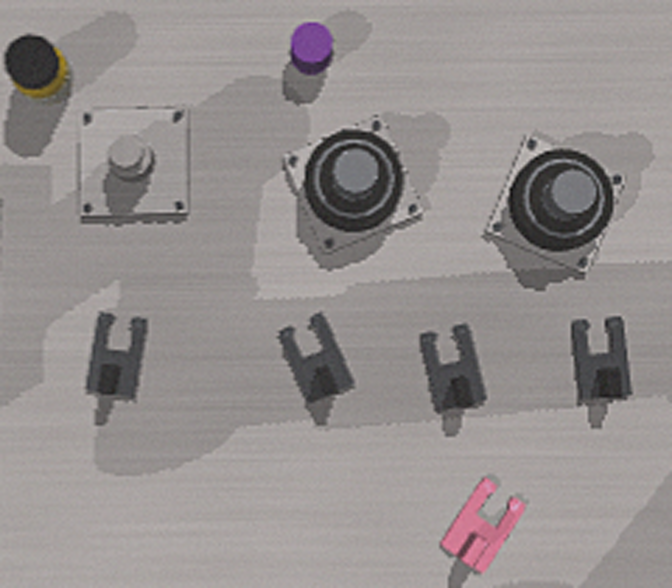

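Top view: grey caps with wheels at (341,174) and (415,181); the axle at (261,166) is bare (height 62 mm: no wheel, no cap). Dark clips at (257,237), (327,237), (376,241), (429,237). The purple cap look-alike (326,127) and the pink clip (387,297) stay. The crop confirms the colours. Caps first.

```bash
cat >> h.py <<'E'
BIN=np.array([.512,.374])
def ori(p,yaw):
    "down orientation at yaw or yaw+pi, whichever is nearer in joint space"
    best=None
    for y in (yaw,yaw+np.pi):
        q=bot.ik(p,down(y))
        if q is not None:
            k=abs(np.array(q)-read_q()).max()
            if best is None or k<best[0]: best=(k,down(y))
    return best and best[1]
E
python3 - <<'E'
from h import *
f=np.load("top0.npz");c=optics.calibration("top");P=cloud(f["d"],c)
z=P[...,2]; caps=[]
for (u,v) in ((341,174),(415,181)):
    m=np.zeros_like(z,bool); m[v-22:v+22,u-22:u+22]=1; m&=z>.075
    caps.append(P[m][:,:2].min(0)/2+P[m][:,:2].max(0)/2)
print("caps",caps)
R0=read_orientation();w=optics.calibration("wrist");print("cam in tool",(R0.T@(w["xyz"]-read_tool_pos())).round(4),(R0.T@w["rotation"]).round(3),R0.round(3))
for p,yaw,drop in ((caps[0],.42,BIN+[.05,-.06]),(caps[1],-.46,BIN+[.05,0.0])):
    R=ori([*p,.15],yaw); 
    bot.gripper_to(.07); bot.move_pose([*p,.15],R); bot.move_l([*p,.062],velocity=.12)
    bot.gripper_to(.03,30); print("w",read_width())
    bot.move_l([*p,.17]); 
    snap("wrist","cap%d"%(yaw<0))
    bot.move_pose([*drop,.17],ori([*drop,.17],0)); print("w",read_width())
    bot.move_l([*drop,.05]); bot.gripper_to(.07); bot.move_l([*drop,.17],velocity=.3)
    print(read_clock())
E
```

```text
caps [array([ 0.53576566, -0.05889485]), array([ 0.52508797, -0.15263335])]
cam in tool [ 0.066  -0.0008 -0.1416] [[-0.001 -0.966 -0.26 ]
 [ 1.    -0.    -0.   ]
 [ 0.    -0.26   0.966]] [[ 0.916 -0.4   -0.   ]
 [-0.4   -0.916 -0.001]
 [ 0.     0.001 -1.   ]]
w 0.03033496694921418
w 0.029991290142334114
8.6333
w 0.02976714471695111
w 0.030045448324259882
16.7
```

Zero-depth pixels spoiled the centres, so the gripper closed on air. I'll fix the filter and re-measure.

```bash
python3 - <<'E'
from h import *
im,d,c=snap("top","top1"); P=cloud(d,c)
z=np.where(d>0,P[...,2],0)
m=(z>.02).astype(np.uint8); m[:110]=0;m[320:]=0;m[:,:225]=0;m[:,530:]=0
n,l,s,ce=cv2.connectedComponentsWithStats(m)
for i in range(1,n):
    if s[i,4]>12: q=P[l==i]; print(ce[i].round(),s[i,4],q.mean(0).round(3))
caps=[]
for (u,v) in ((341,174),(415,181)):
    m=np.zeros_like(z,bool); m[v-22:v+22,u-22:u+22]=1; m&=z>.075
    q=P[m][:,:2]; caps.append((q.min(0)+q.max(0))/2); print(q.mean(0),q.max(0)-q.min(0),m.sum())
print(caps); np.save("caps.npy",caps)
E
```

```text
[326. 126.] 200 [ 0.74  -0.037  0.038]
[231. 135.] 288 [0.714 0.2   0.056]
[341. 174.] 1004 [ 0.614 -0.073  0.049]
[261. 166.] 224 [0.637 0.125 0.05 ]
[415. 181.] 1032 [ 0.595 -0.257  0.049]
[491. 172.] 317 [ 0.615 -0.441  0.056]
[479. 211.] 311 [ 0.518 -0.406  0.058]
[253. 245.] 62 [0.44  0.145 0.038]
[331. 246.] 50 [ 0.437 -0.048  0.039]
[433. 246.] 67 [ 0.434 -0.298  0.037]
[380. 250.] 57 [ 0.426 -0.167  0.038]
[384. 306.] 64 [ 0.291 -0.173  0.037]
[ 0.61695278 -0.07384997] [0.03751682 0.03645574] 199
[ 0.59689879 -0.26029719] [0.03635494 0.03820288] 205
[array([ 0.61704863, -0.07320063]), array([ 0.5965383 , -0.26023438])]
```

```bash
python3 - <<'E'
from h import *
caps=np.load("caps.npy")
for p,yaw,drop in ((caps[0],.42,BIN+[.05,-.06]),(caps[1],-.46,BIN+[.05,0.01])):
    R=ori([*p,.15],yaw); 
    bot.gripper_to(.07); bot.move_pose([*p,.15],R); bot.move_l([*p,.062],velocity=.12)
    bot.gripper_to(.03,30); print("w",read_width())
    if read_width()<.036: break
    bot.move_l([*p,.17]); 
    bot.move_pose([*drop,.17],ori([*drop,.17],0)); print("w",read_width())
    bot.move_l([*drop,.05]); bot.gripper_to(.07); bot.move_l([*drop,.17],velocity=.3)
    print(read_clock())
# closer looks at the axles
for i,(p,yaw) in enumerate(((caps[1],-.46),(caps[0],.42))):
    q=p-.1*np.array([np.cos(yaw),np.sin(yaw)])
    bot.move_pose([*q,.2],down(yaw)); bot.sleep(.2)
    im,d,c=snap("wrist",f"ax{1-i}"); np.savez(f"ax{1-i}.npz",im=im,d=d,**c)
print(read_clock())
a=[cv2.imread(f"pics/ax{i}.png") for i in (0,1)]
cv2.imwrite("pics/axs.png",cv2.resize(np.vstack(a),(480,600)))
E
```

```text
w 0.039967532137195304
w 0.04038346062875615
24.1
w 0.041372334114440884
w 0.04131520519428284
32.7
36.9167
```

View pics/axs.png

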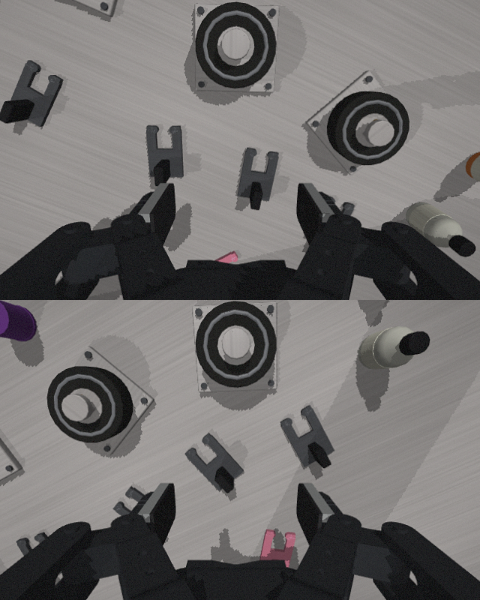

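Both axle heads are now uncapped, with heads at (235,43) and (235,343) in this half-size stack, and all four plate bolt holes are visible around each. I'll take axle centre and yaw from the holes, and the clips from this view's fins.

```bash
python3 - <<'E'
from h import *
caps=np.load("caps.npy")
for i,y0 in ((0,.42),(1,-.46)):
    f=np.load(f"ax{i}.npz");c={k:f[k] for k in("mtx","distortion","xyz","rotation")};g=cv2.cvtColor(f["im"],cv2.COLOR_RGB2GRAY)
    bh=cv2.morphologyEx(g,cv2.MORPH_BLACKHAT,cv2.getStructuringElement(cv2.MORPH_ELLIPSE,(19,19)))
    n,l,s,ce=cv2.connectedComponentsWithStats((bh>35).astype(np.uint8))
    P=ray(ce,c,.01); r=P-caps[i]; a=np.array([[np.cos(y0),np.sin(y0)],[-np.sin(y0),np.cos(y0)]]); r=r@a.T
    H=[(k,P[k],r[k],s[k,4]) for k in range(1,n) if 20<s[k,4]<250 and (abs(abs(r[k])-.042)<.010).all()]
    for h in H: print(i,ce[h[0]].round(1),h[1].round(4),h[2].round(4),h[3])
    # head: bright blob near the expected spot
    h0=cv2.projectPoints(np.array([[*caps[i],.061]]),cv2.Rodrigues(c["rotation"].T)[0],-c["rotation"].T@c["xyz"],c["mtx"],c["distortion"])[0].ravel()
    n,l,s,ce=cv2.connectedComponentsWithStats((g>110).astype(np.uint8)); k=l[int(h0[1]),int(h0[0])]
    cn=max(cv2.findContours((l==k).astype(np.uint8),0,2)[0],key=cv2.contourArea); 
    print("head",h0,s[k],cv2.minEnclosingCircle(cn),ray([cv2.minEnclosingCircle(cn)[0]],c,.061))
    x=np.hsplit(f["im"][:190,380-160:],[200])[0]
    cv2.imwrite(f"pics/z{i}.png",cv2.resize(cv2.cvtColor(x,cv2.COLOR_RGB2BGR),None,fx=2,fy=2))
cv2.imwrite("pics/zz.png",np.hstack([cv2.imread(f"pics/z{i}.png") for i in(0,1)]))
E
```

```text
0 [266.7  14.9] [ 0.6398 -0.018 ] [0.0433 0.0412] 117
0 [361.8  17.6] [ 0.6718 -0.0953] [ 0.0409 -0.0425] 121
0 [268.  112.2] [ 0.5632 -0.05  ] [-0.0397  0.0431] 60
head [313.58770794  59.90532678] [ 290   35   49   53 1678] ((314.76837158203125, 61.008907318115234), 26.020357131958008) [[ 0.61669022 -0.07434934]]
1 [360.2  13.2] [ 0.619  -0.3152] [ 0.0446 -0.0392] 115
1 [264.6  18. ] [ 0.6529 -0.2381] [0.0407 0.0448] 130
1 [360.8 110.3] [ 0.5434 -0.2814] [-0.0382 -0.0426] 59
1 [272.8 121. ] [ 0.5715 -0.2028] [-0.048   0.0404] 183
1 [364.7 121.5] [ 0.5325 -0.2805] [-0.0484 -0.0466] 43
head [315.69874129  59.84665888] [ 290   34   50   46 1657] ((314.0167541503906, 59.30521011352539), 25.385543823242188) [[ 0.59745909 -0.25925195]]
```

View pics/zz.png

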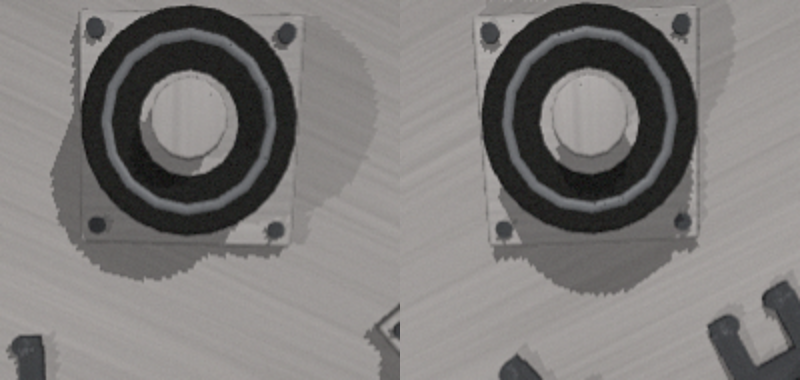

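Four holes per plate are clear in the crop (e.g. plate 0: (95,28), (286,34), (97,225), (275,230)); using these for centre and yaw.

```bash
python3 - <<'E'
from h import *
H=[[(266.9,14.5),(362.3,17.3),(268,112.3),(357.5,115)],[(264.6,17.3),(360.3,12.3),(271.5,115),(361,110.6)]]
M=np.array([(1,1),(1,-1),(-1,1),(-1,-1)])*.042
out=[]
for i in(0,1):
    f=np.load(f"ax{i}.npz");c={k:f[k] for k in("mtx","distortion","xyz","rotation")}
    P=ray(H[i],c,.01);A=P-P.mean(0)
    yaw=np.angle(((A[:,0]+1j*A[:,1])*(M[:,0]-1j*M[:,1])).sum())
    R=np.array([[np.cos(yaw),-np.sin(yaw)],[np.sin(yaw),np.cos(yaw)]])
    print(P.mean(0),yaw,(A@R).round(4).tolist()); out.append([*P.mean(0),yaw])
np.save("ax.npy",out)
E
```

```text
[ 0.6176182 -0.0729228] 0.3925468591061863 [[0.0419, 0.0421], [0.0417, -0.0418], [-0.0416, 0.042], [-0.042, -0.0423]]
[ 0.59827524 -0.25992396] -0.4158359629365116 [[0.0418, 0.042], [0.042, -0.0422], [-0.042, 0.0423], [-0.0418, -0.042]]
```

```bash
cat >> h.py <<'E'
def find_clip(rough,yaw0,tag):
    "wrist look; returns fin centre xy and clip yaw"
    p=np.array(rough)+.02*np.array([np.cos(yaw0),np.sin(yaw0)])
    bot.gripper_to(.06); bot.move_pose([*p,.17],down(yaw0)); bot.sleep(.2)
    im,d,c=snap("wrist",tag); P=cloud(d,c)
    ok=(im.max(2)<85)&(d>0)&(np.hypot(P[...,0]-rough[0],P[...,1]-rough[1])<.085)&(P[...,2]>-.006)&(P[...,2]<.05)
    n,l,s,ce=cv2.connectedComponentsWithStats(ok.astype(np.uint8))
    k=min((k for k in range(1,n) if s[k,4]>800),key=lambda k:np.linalg.norm(np.median(P[l==k][:,:2],0)-p))
    vu=np.argwhere(l==k); Z=P[l==k][:,2]
    pl=ray(vu[Z<.014][:,::-1],c,.006); (cx,cy),(w,h),a=cv2.minAreaRect(np.float32(pl*1000))
    yaw=np.deg2rad(a if w>h else a+90); 
    while yaw>np.pi/2: yaw-=np.pi
    fin=ray(vu[Z>.034][:,::-1],c,.04).mean(0)
    v=np.array([cx,cy])/1000-fin
    if v@[np.cos(yaw),np.sin(yaw)]<0: yaw+=np.pi
    print(tag,"rect",round(w,1),round(h,1),"fin",fin.round(4),"yaw",round(yaw,3),"n",len(vu),"plate ahead",np.linalg.norm(v).round(4))
    return fin,yaw
GZ=.012
def pick(fin,yaw):
    R=down(yaw); bot.move_pose([*fin,.1],R); bot.move_l([*fin,GZ],velocity=.12)
    bot.gripper_to(.004,90); print("w",read_width(),"F",read_contact_force().round(1)); bot.move_l([*fin,.16],velocity=.2)
    print("lifted w",read_width())
E
python3 - <<'E'
from h import *
fin,yaw=find_clip([.437,-.048],.4,"c0"); 
if .01<abs(yaw)<.8 : pick(fin,yaw)
ax=np.load("ax.npy")[0]; u=np.array([np.cos(ax[2]),np.sin(ax[2])])
p=ax[:2]-.095*u
bot.move_pose([*p,.13],down(ax[2])); print(read_width(),read_clock())
im,d,c=snap("wrist","held0"); np.savez("held0.npz",im=im,d=d,**c)
a=cv2.imread("pics/c0.png");b=cv2.imread("pics/held0.png");cv2.imwrite("pics/c0h.png",cv2.resize(np.vstack([a,b]),(480,600)))
E
```

```text
c0 rect 82.3 46.0 fin [ 0.44   -0.0458] yaw 0.4 n 3244 plate ahead 0.0158
w 0.010784001622830894 F [-1.2  1.4  8.2]
lifted w 0.010462308765871904
0.010320879532870527 41.1333
```

View pics/c0h.png

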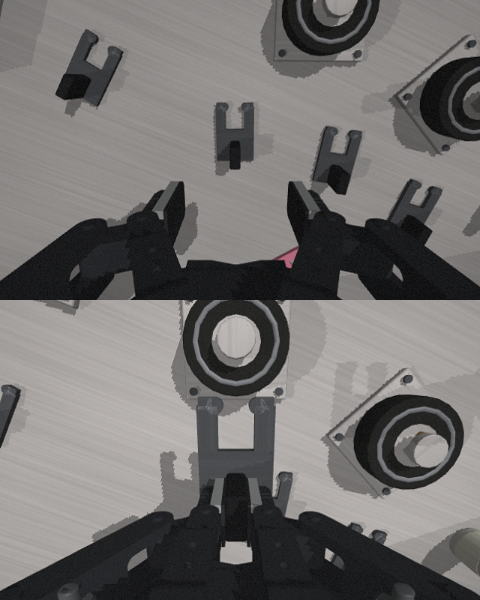

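The held clip is level and aligned: its tips at (211,406) and (262,406) straddle the head's column (236). I'll check its lateral centre against the tool numerically, then insert.

```bash
python3 - <<'E'
from h import *
f=np.load("held0.npz");c={k:f[k] for k in("mtx","distortion","xyz","rotation")};g=cv2.cvtColor(f["im"],cv2.COLOR_RGB2GRAY)
T=read_tool_pos();R=read_orientation()
P=cloud(f["d"],c);zt=T[2]-GZ+.006
for v in range(140,230,10):
    cols=np.where((abs(P[v,:,2]-zt)<.02)&(g[v]<100)&(abs(np.arange(640)-315)<75))[0]
    if len(cols): 
        e=ray([(cols[0]-.5,v),(cols[-1]+.5,v)],c,zt); t=(np.c_[e,[zt]*2]-T)@R
        print(v,cols[0],cols[-1],t[:,:2].round(4).tolist(),P[v,cols,2].mean().round(4))
print("z target",zt, T)
E
```

```text
140 263 365 [[0.0524, -0.0218], [0.0523, 0.0219]] 0.1193
150 262 366 [[0.0482, -0.0224], [0.0481, 0.0225]] 0.1195
160 263 366 [[0.0439, -0.0221], [0.0438, 0.0226]] 0.1194
170 263 365 [[0.0395, -0.0223], [0.0394, 0.0224]] 0.1195
180 263 365 [[0.0351, -0.0225], [0.035, 0.0225]] 0.1195
190 264 365 [[0.0305, -0.0223], [0.0305, 0.0227]] 0.1196
200 264 364 [[0.026, -0.0224], [0.0259, 0.0224]] 0.1191
210 264 364 [[0.0213, -0.0226], [0.0213, 0.0226]] 0.1196
220 266 364 [[0.0166, -0.0219], [0.0165, 0.0228]] 0.1197
z target 0.12227123694265872 [ 0.52885218 -0.10959376  0.12827124]
```

```bash
cat >> h.py <<'E'
def insert(ax):
    u=np.array([np.cos(ax[2]),np.sin(ax[2])]); R=down(ax[2]); pt=lambda s,z:[*(ax[:2]+s*u),z]
    bot.move_pose(pt(-.086,.13),R); bot.move_l(pt(-.086,.068),velocity=.1); bot.sleep(.2)
    print("pre",read_tool_pos().round(4),read_width(),"F",read_contact_force().round(1))
    hit=bot.move_l(pt(-.086,.046),velocity=.015,max_force=3); z=read_tool_pos()[2]
    print("touch",hit,z.round(4),"F",read_contact_force().round(1))
    return z
def off(ax):
    "tool in axle frame, mm"
    u=np.array([np.cos(ax[2]),np.sin(ax[2])]); d=read_tool_pos()[:2]-ax[:2]; return np.r_[u@d,u[0]*d[1]-u[1]*d[0],read_tool_pos()[2]]*1000
E
python3 - <<'E'
from h import *
ax=np.load("ax.npy")[0]
z=insert(ax); bot.sleep(.2); print("settled",off(ax).round(2))
u=np.array([np.cos(ax[2]),np.sin(ax[2])])
t=read_tool_pos(); bot.move_l([*t[:2],t[2]+.004],velocity=.03); bot.sleep(.3); print("cmd",(t[2]+.004)*1000,"got",off(ax).round(2),"F",read_contact_force().round(1),read_clock())
E
```

```text
pre [ 0.5386 -0.1058  0.0687] 0.010405862093327856 F [-1.  -0.1 -1.7]
touch True 0.0545 F [-0.6  0.6  5.5]
settled [-8.618e+01 -3.000e-02  5.451e+01]
cmd 58.51031498063904 got [-8.632e+01  1.000e-02  5.834e+01] F [-0.8 -0.1 -1.2] 44.125
```

```bash
cat >> h.py <<'E'
def push(ax,z):
    u=np.array([np.cos(ax[2]),np.sin(ax[2])]); pt=lambda s,z:[*(ax[:2]+s*u),z]
    bot.move_l(pt(-.086,z),velocity=.03); bot.sleep(.2)
    r=bot.move_l(pt(-.055,z),velocity=.03,max_force=12); print("mouth",r,off(ax).round(2),read_contact_force().round(1))
    if r: return
    r=bot.move_l(pt(-.034,z),velocity=.025,max_force=35); print("push",r,off(ax).round(2),read_contact_force().round(1),read_width(),read_clock())
E
python3 - <<'E'
from h import *
push(np.load("ax.npy")[0],.056)
snap("wrist","push0"); snap("scene","push0s")
E
```

```text
mouth False [-5.519e+01  3.000e-02  5.599e+01] [-1.7 -0.5 -1. ]
push False [-35.6   -0.06  55.72] [-4.9 -3.5  1.2] 0.010269798860265206 46.75
```

View pics/push0.png

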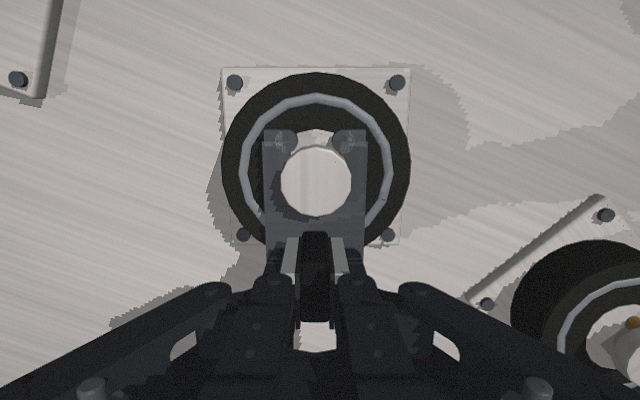

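The clip is in the groove around the head (315,180), tips forward at (278,140) and (350,140). Resistance is only 6 N with no hard stop, so I'll push on until it is firm.

```bash
python3 - <<'E'
from h import *
ax=np.load("ax.npy")[0];u=np.array([np.cos(ax[2]),np.sin(ax[2])])
for s in np.arange(-.034,-.026,.001):
    r=bot.move_l([*(ax[:2]+s*u),.056],velocity=.02,max_force=25); bot.sleep(.1); F=read_contact_force()
    print(s,r,off(ax).round(2),(F[:2]@u).round(1),F[2].round(1),read_width())
    if r or F[:2]@u<-28: break
im,d,c=snap("wrist","push0b"); np.savez("push0b.npz",im=im,d=d,**c)
E
```

```text
-0.034 False [-35.58  -0.08  55.74] -6.4 0.9 0.010436609444523954
-0.033 False [-35.53  -0.06  55.71] -8.4 3.1 0.010467984136566343
-0.032 False [-3.545e+01  2.000e-02  5.563e+01] -10.9 5.6 0.010287864920068057
-0.031 False [-3.539e+01  4.000e-02  5.556e+01] -13.8 7.0 0.010656364405796898
-0.03 False [-35.31   0.08  55.43] -15.7 8.3 0.010722419616804958
-0.028999999999999998 False [-35.33   0.1   55.41] -19.1 11.8 0.010362316115523545
-0.027999999999999997 False [-35.3    0.11  55.43] -22.2 14.2 0.010538824821356187
-0.026999999999999996 False [-35.27   0.15  55.44] -25.4 16.6 0.010574998467188398
-0.025999999999999995 False [-35.24   0.13  55.46] -27.3 20.0 0.010546041741718174
```

View pics/push0b.png

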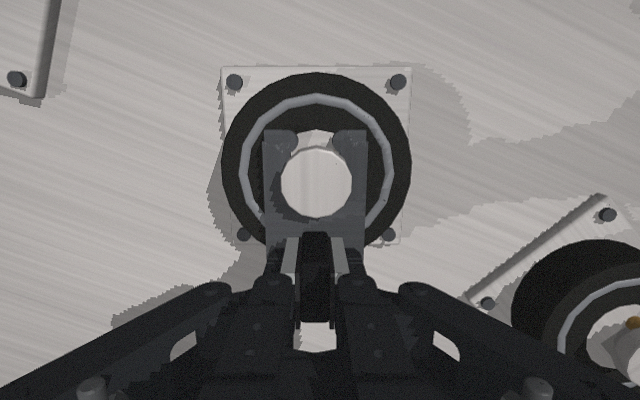

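```bash
python3 - <<'E'
from h import *
ax=np.load("ax.npy")[0];u=np.array([np.cos(ax[2]),np.sin(ax[2])])
f=np.load("push0b.npz");c={k:f[k] for k in("mtx","distortion","xyz","rotation")}
e=ray([(272,129.5),(360,129.5)],c,.049)-ax[:2];print("front edge along axle x mm",(e@u*1000).round(1))
t=read_tool_pos(); bot.move_l([*(ax[:2]-.0355*u),t[2]]); print("relieved",read_contact_force().round(1))
bot.gripper_to(.04); bot.move_l([*t[:2],.16],velocity=.15); bot.sleep(.1)
fin,yaw=find_clip(ax[:2]-.039*u,ax[2],"seat0") if False else (0,0)
im,d,c=snap("wrist","seat0")
print(read_clock())
fin,yaw=find_clip([.426,-.167],0.,"c1"); print(read_clock())
E
```

```text
front edge along axle x mm [21.5 21.4]
relieved [-3.1 -3.7  1.8]
51.6917
c1 rect 76.6 45.9 fin [ 0.4595 -0.1735] yaw 0.249 n 3229 plate ahead 0.0157
52.9583
```

View pics/c1.png

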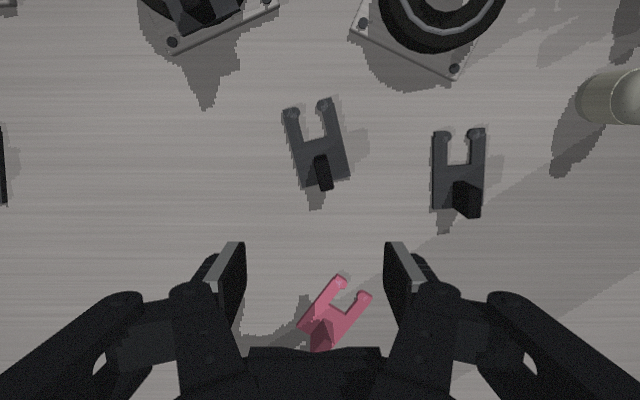

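The second clip (318,150) was knocked aside by a few cm; it has been re-measured (yaw 0.25). The seated clip's front edge is 21 mm ahead of the axis, which fits fully home. Now pick this one (3 mm fin-bias correction) for axle 1.

```bash
python3 - <<'E'
from h import *
fin,yaw=np.array([.4595,-.1735]),.249
pick(fin-.003*np.array([np.cos(yaw),np.sin(yaw)]),yaw)
ax=np.load("ax.npy")[1]; u=np.array([np.cos(ax[2]),np.sin(ax[2])])
if read_width()<.008: raise SystemExit("empty")
z=insert(ax)
print("h ok",z)
if abs(z-.0545)<.0015 and read_width()>.008:
    push(ax,z+.0015); t=z+.0015
    for s in np.arange(-.034,-.022,.002):
        r=bot.move_l([*(ax[:2]+s*u),t],velocity=.02,max_force=25); bot.sleep(.1); F=read_contact_force()
        print(s.round(3),r,off(ax).round(2),(F[:2]@u).round(1),F[2].round(1),read_width())
        if r or F[:2]@u<-24: break
snap("wrist","push1"); print(read_clock())
E
```

```text
w 0.010823439105071917 F [-1.5  1.6  6.3]
lifted w 0.009915209772834785
pre [ 0.5201 -0.2252  0.0688] 0.010560381804912082 F [ 0.8  0.1 -0.6]
touch True 0.0545 F [-1.6  1.1  5. ]
h ok 0.0545427209493032
mouth False [-5.520e+01 -3.000e-02  5.603e+01] [ 0.2 -0.5 -1.5]
push False [-38.57  -0.49  55.33] [-13.8   9.4   9.8] 0.01001890717245435 60.725
-0.034 False [-38.59  -0.48  55.33] -16.0 9.8 0.010496033499772826
-0.032 False [-38.5   -0.56  55.36] -23.4 17.3 0.010531551136153268
-0.03 False [-38.47  -0.63  55.36] -31.0 22.0 0.01046967861016373
61.825
```

View pics/push1.png

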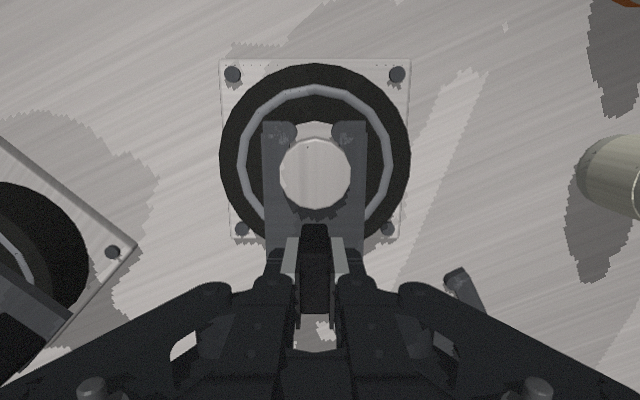

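Clip 2 is seated around the head (315,173) with a hard stop at -38.5 mm, which is home. Release it and tidy the two left-over clips.

```bash
python3 - <<'E'
from h import *
ax=np.load("ax.npy")[1]; u=np.array([np.cos(ax[2]),np.sin(ax[2])]); t=read_tool_pos()
bot.move_l([*(ax[:2]-.0387*u),t[2]]); print("relieved",read_contact_force().round(1))
bot.gripper_to(.04); bot.move_l([*t[:2],.16],velocity=.15); snap("wrist","seat1")
for k,(r,y) in enumerate((([.434,-.298],0.),([.44,.145],0.))):
    fin,yaw=find_clip(r,y,f"left{k}")
    if abs(yaw)>.8 or np.linalg.norm(fin-r)>.08: print("odd"); break
    pick(fin-.003*np.array([np.cos(yaw),np.sin(yaw)]),yaw)
    if read_width()<.008: print("empty"); break
    d=[.46,.34+.08*k]; bot.move_pose([*d,.17],ori([*d,.17],0) if k<0 else down(0)); print("w",read_width())
    bot.move_l([*d,.028]); bot.gripper_to(.04); bot.move_l([*d,.2],velocity=.3); print(read_clock())
bot.move_pose([.45,.2,.3],down(0))
snap("top","end"); snap("scene","ends")
a=cv2.imread("pics/end.png")[100:320,100:510]; cv2.imwrite("pics/endc.png",cv2.resize(a,None,fx=1.9,fy=1.9,interpolation=cv2.INTER_CUBIC))
E
```

```text
relieved [-3.8  2.1  2. ]
left0 rect 97.1 46.9 fin [ 0.4362 -0.2992] yaw 0.061 n 3550 plate ahead 0.009
w 0.010988044129998539 F [-0.9  1.6  5.2]
lifted w 0.010333739755893882
w 0.010782508817755785
71.7
left1 rect 46.5 84.4 fin [0.4429 0.1475] yaw -0.161 n 3349 plate ahead 0.0156
w 0.010340178946629338 F [-1.6 -0.8  7.6]
lifted w 0.010815048051482503
w 0.010916437091327919
79.0417
```

View pics/endc.png

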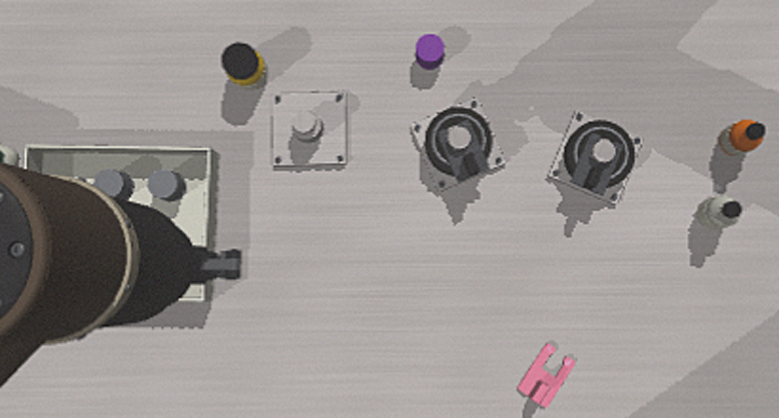

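Caps are in the bin at (112,185) and (165,185), and both clips are seated at (458,150) and (600,165). The arm hides the clips in the bin, so I'll swing aside for a last check.

```bash
python3 - <<'E'
from h import *
bot.move_pose([.45,.02,.35],down(0)); bot.sleep(.3)
im,d,c=snap("top"); s,_,_=snap("scene")
a=cv2.resize(im[165:270,100:220],None,fx=3.2,fy=3.2,interpolation=cv2.INTER_CUBIC); b=cv2.resize(s[195:315,230:370],(a.shape[1],a.shape[0]),interpolation=cv2.INTER_CUBIC)
cv2.imwrite("pics/fin.png",cv2.cvtColor(np.hstack([a,b]),cv2.COLOR_RGB2BGR)); print(read_clock())
E
```

```text
81.275
```

View pics/fin.png

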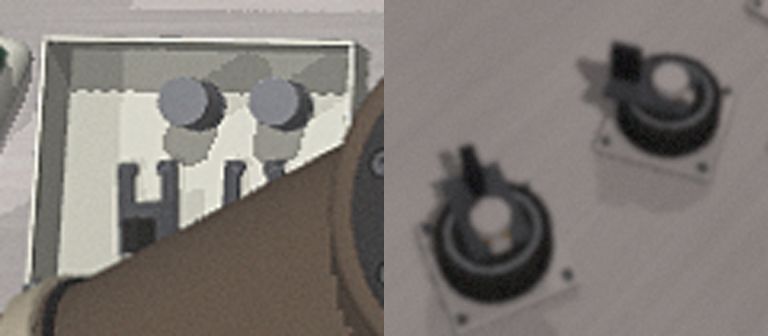

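Both left-over clips and both caps lie in the bin, and both wheels are clipped with the brass plungers showing behind the tips.

```bash
python3 -c "
from cell import *
print(bot.job_done())"
```

```text
the job is handed in; nothing more can be done
None
```

I handed the job in at about 81 s: both wheels are locked with clips, both caps and the two left-over clips are in the bin, and nothing else was disturbed; the hand-in returned no verdict.

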